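Gauge the blender's drive socket and lay out the stub that suits it

TASK

Find out how deep the blender's drive socket is: stand the depth gauge over the socket with its foot flat on the steel rim and slide the rod gently down until it bottoms, and leave it standing there. If the red ring on the rod still shows above the gauge's sleeve, put the short brass drive stub in the tray; if the ring has gone into the sleeve, put the long dark one there instead (either will do if the ring is half in). Leave the other stub, the pitcher, the cups, the jar and its cap where they are.

Things in the scene. Friction and masses are not known exactly. Their poses are not given: they have to be found in the camera images.
- gauge: Hand depth gauge, 360 g: steel foot bar 80 x 24 x 12 mm (long along x) and on its middle a sleeve, 22 mm diameter, 18 mm high. Origin: centre of the foot's flat underside, on the rod's axis; z up to the knob. It starts upright on the wooden block, rod end in the hole. The rod is drawn up to its stop, so the gauge can be carried by its knob; it slides down with 1.8 N of friction and stays where pushed.
- rod (a joint): How far the rod is pushed down through the foot, in m: 0 at the start, at most 0.042. The rod's end stands 12 mm + this below the foot's underside; the length exposed between sleeve top and knob is 54 mm minus this. The red ring on the rod (5 mm high) is wholly above the sleeve below 0.0205 and wholly inside it above 0.0255.
- knob (a point): Centre of the black round knob on top of the rod, 20 mm in diameter and 26 mm high; 97 mm above the foot's underside at the start, less by the value of rod. The rod is steel, 12 mm in diameter, its lower end chamfered to 8 mm over 3 mm.
- block: Fixed wooden block 100 x 80 x 60 mm (x, y, z) in which the gauge stands at the start, foot on its top; hole of 17 mm diameter in its middle. Origin: centre of its underside.
- blender: The blender's motor base, fixed: black housing 200 x 180 mm, deck at 145 mm, four rubber lugs on it to 161 mm, 66 mm out from the middle in x and y; in the middle the steel drive coupler, 52 mm square, its flat rim at 165 mm. Origin: centre of its underside; z up.
- rim (a point): Centre of the drive socket's mouth, level with the coupler's flat rim, 165 mm above the worktop. The socket is a square blind hole straight down, 16 mm wide with a 1.5 mm chamfer, sides parallel to the blender's x and y. Its depth is not known beforehand: 22 to 48 mm.
- motor: The motor inside the housing, not seen; its shaft end is the flat floor of the socket and gives on a spring washer, 1 mm for 8 N. Its bearing takes a light push only: keep the force on the floor below 15 N (3 to 8 N is plenty to feel the bottom). Origin: same as the blender's; it does not tell where the shaft ends.
- short_stub: Short brass drive stub lying on the worktop: square bar 14 x 14 mm, 22 mm long, with a round threaded end of 11 mm diameter, 22 mm long, towards +x; 44 mm overall, 45 g. Origin: under the middle of its length, on its underside; x along it, z up.
- long_stub: Long dark steel drive stub lying on the worktop: square bar 14 x 14 mm, 36 mm long, with a round threaded end of 11 mm diameter, 22 mm long, towards +x; 58 mm overall, 65 g. Origin: under the middle of its length, on its underside; x along it, z up.
- tray_in (a point): Centre of the inner floor, 3 mm above the worktop, of the fixed shallow aluminium tray, 150 mm along its x and 200 mm along its y outside, walls 3 mm thick and 18 mm high.
- pitcher: Orange plastic blender pitcher, 144 mm wide at its mouth, 200 mm high, handle to its +y. Leave alone. Origin: centre of its underside.
- cups: Two melamine cups stacked one in the other, green and yellow, 84 mm wide, 105 mm high. Leave alone. Origin: centre of the underside.
- jar: Small open glass jar, 72 mm wide, 85 mm high. Leave alone. Origin: centre of its underside.
- cap: Red twist cap of the jar, 64 mm wide, 14 mm high, lying by it. Leave alone. Origin: centre of its underside.

How it is judged:
By the outcome, as a careful person would: the job done as asked, in the order asked, and still so for the second after the job is handed in, with the robot touching nothing.
It also fails if it takes over 54 s, if anything falls off the work surface, if the arm or the gripper's body presses on something with over 40 N, if the wrist force passes 120 N, or if a joint passes its speed limit or range.

ROBOT

A 7-joint arm with a two-finger parallel gripper is mounted at the origin on the work surface. World frame = base frame: x ahead of the robot, y to its left, z up, the work surface at z = 0. Lengths are in m, angles in rad, forces in N, time in s.
With the tool pointing down it reaches from about 0.4 to 0.85 m from the base axis. Payload 10.4 kg.
Tool frame: the origin (TCP) lies midway between the tips of the shut fingers; the grasp point (between the pads) lies bot.hold_point_z behind it (bot.hold_point_z is the distance from the TCP to the grasp point, in m); z points along the fingers, y is the line along which they close (so a half turn about z gives the same grasp; the last joint's range is limited). The gripper opens to 87 mm and grips with 3 to 60 N. Pads are 19 mm wide; open, the fingers measure 117 mm over their backs; the gripper's body (75 mm by 190 mm) begins 51 mm behind the grasp point.
Start: joints at [-0.023, 0.332, -0.065, 1.46, 0.022, 1.35, -0.088], TCP at [0.625, 0, 0.191] pointing down, gripper open.
Joint ranges: [-2.6, 2.6], [-0.5, 2.12], [-1.47, 1.34], [0.16, 2.42], [-1.27, 4.41], [0.06, 2.06], [-2.6, 2.6]. Speed limits (rad/s): [2.22, 2.22, 2.79, 2.79, 3.14, 3.14, 3.14].

INTERFACE

Orientations are given as [roll, pitch, yaw] about the fixed x, y, z axes, in that order (R = Rz(yaw) Ry(pitch) Rx(roll)).
In Python, from station import bot, viewer gives the robot as it stands. Calls block until the motion is done:
- bot.move_to(position, orientation): joint-space move of the TCP to a pose.
- bot.move_linear(position, rotation=None, velocity=0.15, stop_force=None): straight line of the TCP; rotation=None keeps the orientation; velocity is the mean speed in m/s. With stop_force (N) it stops when the force on the tool has changed by that much, and returns True; else False.
- bot.move_joints(angles): joint-space move.
- bot.grip(opening): finger opening in m; the grip force is fixed at half the most; returns when the fingers have stopped.
- bot.dwell(seconds).
- bot.solve_ik(position, orientation): joint angles nearest the present ones, or None.
- viewer.get_image(name): name is "scene" or "side" or "wrist"; returns the picture (400x640x3 uint8, blue, green, red); there is no depth.
- viewer.calibration(name): a dict with "camera_matrix" (3x3 intrinsics, pixels), "position" and "rotation" of the camera in the world. Camera axes: x right, y down, z forward; pixel columns grow to the right and rows downward; lengths in m; the calibration is good to about 2 mm. A picture is of the moment at which its call begins: read the wrist's pose just before it. calibration takes no time and is no camera call; for the wrist camera it gives the pose at the moment of the call.
A pose or a line that the arm cannot do raises bot.PlanningError and nothing moves.
- bot.hand_in(): hands the job in; it is judged then, once.
Readings, each from a call of its own:
- bot.get_clock(): time.
- bot.get_q(): joint angles.
- bot.get_qvel(): joint speeds.
- bot.get_joint_efforts(): joint torques, N m.
- bot.get_ee_pos(): TCP position.
- bot.get_tcp_rot(): TCP orientation.
- bot.get_ft_force(): force on the tool from outside, world axes, zero at the start.
- bot.get_moment(): the same for the moment, N m.
- bot.get_gripper_width(): finger opening in m.
- bot.get_grasp_force(): force on a finger pad.
Only numpy, scipy, OpenCV 4.12 (cv2) and the standard library are available. Lean on these libraries where they do the work, as an engineer would, in place of code of your own. Each camera call takes 0.05 s, during which the arm holds its last target. There are 200 camera calls.

## Working session

There is one attempt and no reset: what is moved stays moved. The work goes in short steps, each a Python script; the robot and the scene stay as the last script left them, time stands still between calls to the robot, and variables do not carry over. Pictures are saved under pics/ and viewed, at most 10 in all, crops included, and the job is handed in when it is done.

```bash
mkdir -p pics; python3 - <<'E'
from station import bot, viewer
import cv2
for n in("scene","side"):
    cv2.imwrite(f"pics/{n}0.png",viewer.get_image(n)); c=viewer.calibration(n); print(n,c)
print(bot.hold_point_z,bot.get_tcp_rot(),bot.get_clock(),bot.get_ft_force())
print(viewer.calibration("wrist"))
E
```

```text
scene {'camera_matrix': array([[467.51047427,   0.        , 326.19198199],
       [  0.        , 467.51047427, 195.37528156],
       [  0.        ,   0.        ,   1.        ]]), 'position': array([1.79683702, 0.19879044, 0.88172489]), 'rotation': array([-2.11585335,  0.01647703,  1.70507841])}
side {'camera_matrix': array([[361.03339817,   0.        , 326.26316216],
       [  0.        , 361.03339817, 193.95634973],
       [  0.        ,   0.        ,   1.        ]]), 'position': array([0.10171191, 0.50679262, 0.69317769]), 'rotation': array([-2.26680599,  0.00651713, -2.34689108])}
0.0187 [-3.14030562e+00  5.19493432e-05  1.57086378e+00] 0.1 [-0.15345305 -0.37891829 -0.15666535]
{'camera_matrix': array([[348.65931628,   0.        , 322.51843475],
       [  0.        , 348.65931628, 199.85658925],
       [  0.        ,   0.        ,   1.        ]]), 'position': array([0.62544838, 0.0703098 , 0.38438552]), 'rotation': array([ 2.88288408e+00,  1.07750842e-03, -5.07563779e-04])}
```

View pics/scene0.png

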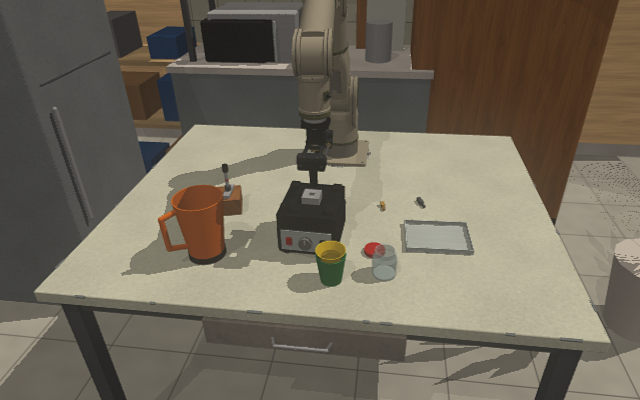

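View pics/side0.png

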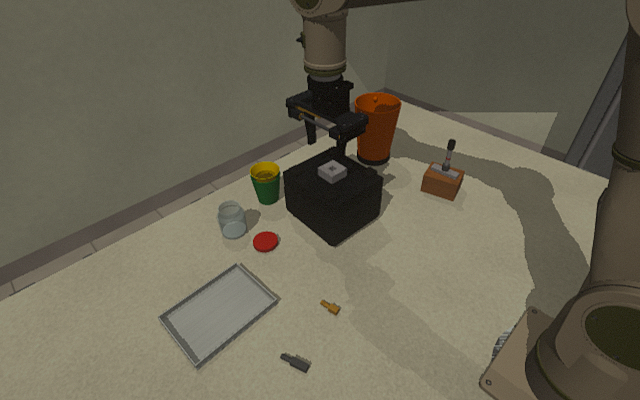

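```bash
cat > h.py <<'E'
import numpy as np, cv2
from scipy.spatial.transform import Rotation as Ro
from station import bot, viewer
def R(c): return Ro.from_euler('xyz',c['rotation']).as_matrix()
def pix2plane(c,uv,z):
    d=R(c)@np.linalg.inv(c['camera_matrix'])@np.array([uv[0],uv[1],1.]); p=np.array(c['position'])
    return p+d*(z-p[2])/d[2]
def proj(c,P):
    q=c['camera_matrix']@(R(c).T@(np.array(P)-c['position'])); return q[:2]/q[2]
E
python3 - <<'E'
from h import *
s,d=viewer.calibration("scene"),viewer.calibration("side")
for n,a,b,z in [("knob",(225,168),(451,145),.157),("rim",(312,194),(332,171),.165),("short",(382,205),(330,307),.007),("long",(420,202),(295,363),.007),("tray",(437,237),(220,312),.003),("cup",(330,252),(265,170),.105),("jar",(384,252),(231,208),.085),("pitch",(200,196),(378,103),.2)]:
    print(n,pix2plane(s,a,z).round(4),pix2plane(d,b,z).round(4))
print(bot.get_ee_pos())
# tray corners, stub ends
for n,p in [("blk-deck",(333,151)),("deckR",(382,183)),("deckL",(285,176)),("deckF",(333,213))]: print(n,pix2plane(d,p,.145).round(3))
for n,p in [("trayA",(239,265)),("trayB",(279,297)),("trayC",(198,363)),("trayD",(161,318))]: print(n,pix2plane(d,p,.018).round(3))
for n,p in [("shortsq",(324,302)),("shortth",(338,311)),("lth",(283,357)),("lsq",(307,367))]: print(n,pix2plane(d,p,.01).round(3))
for n,p in [("blkL",(421,177)),("blkT",(436,164)),("blkR",(464,172)),("blkB",(455,183))]: print(n,pix2plane(d,p,.06).round(3))
im=cv2.imread('pics/side0.png')
a=cv2.resize(im[120:240,270:480],None,fx=3.6,fy=3.6,interpolation=cv2.INTER_CUBIC)[:, :756]
b=cv2.resize(im[290:380,250:360],None,fx=1.8,fy=1.8,interpolation=cv2.INTER_CUBIC)
o=np.zeros((600,760,3),np.uint8);o[:a.shape[0],:a.shape[1]]=a;o[436:436+b.shape[0],:b.shape[1]]=b
cv2.imwrite('pics/c1.png',o)
E
```

```text
knob [ 0.4753 -0.3324  0.157 ] [ 0.4697 -0.3308  0.157 ]
rim [ 0.6235 -0.0142  0.165 ] [ 0.6084 -0.0056  0.165 ]
short [0.4121 0.1931 0.007 ] [0.414  0.1952 0.007 ]
long [0.3781 0.3244 0.007 ] [0.3753 0.3278 0.007 ]
tray [0.575  0.3704 0.003 ] [0.5734 0.3699 0.003 ]
cup [0.8168 0.0637 0.105 ] [0.8002 0.064  0.105 ]
jar [0.7749 0.2068 0.085 ] [0.7539 0.2081 0.085 ]
pitch [ 0.7255 -0.3178  0.2   ] [ 0.7222 -0.3185  0.2   ]
[6.24622833e-01 1.03096828e-05 1.90115140e-01]
blk-deck [ 0.691 -0.093  0.145]
deckR [ 0.506 -0.076  0.145]
deckL [0.696 0.074 0.145]
deckF [0.515 0.085 0.145]
trayA [0.64  0.274 0.018]
trayB [0.505 0.262 0.018]
trayC [0.499 0.46  0.018]
trayD [0.637 0.468 0.018]
shortsq [0.431 0.197 0.01 ]
shortth [0.394 0.191 0.01 ]
lth [0.399 0.337 0.01 ]
lsq [0.353 0.317 0.01 ]
blkL [ 0.507 -0.269  0.06 ]
blkT [ 0.512 -0.355  0.06 ]
blkR [ 0.432 -0.378  0.06 ]
blkB [ 0.423 -0.313  0.06 ]
```

View pics/c1.png

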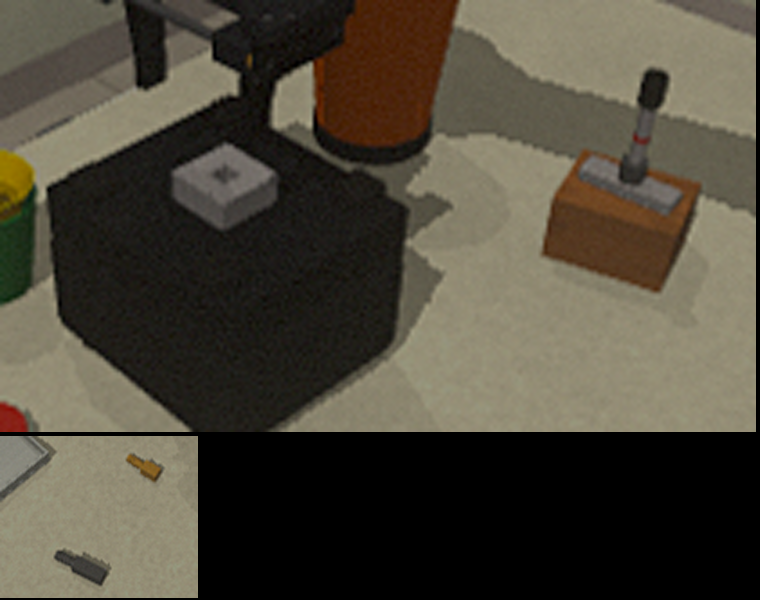

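```bash
python3 - <<'E'
from h import *
d=viewer.calibration("side")
f=lambda p,z: pix2plane(d,(p[0]/3.6+270-.4,p[1]/3.6+120-.4),z)
A,B=f((588,165),.072),f((675,202),.072); print("gauge yaw",np.degrees(np.arctan2(*(A-B)[1::-1])),A,B)
c=[f(p,.165) for p in [(172,182),(225,146),(277,183),(222,224)]]; print(np.round(c,4),"hole",f((225,173),.165),"knob",f((653,88),.157))
np.save('t.npy',0)
c=viewer.calibration("wrist"); im=viewer.get_image("wrist"); cv2.imwrite("pics/w0.png",im); print(proj(c,(.612,-.01,.165)))
E
```

```text
gauge yaw 3.84535762407387 [ 0.50644815 -0.32635648  0.072     ] [ 0.43009328 -0.33148868  0.072     ]
[[ 0.6365  0.0176  0.165 ]
 [ 0.6414 -0.0391  0.165 ]
 [ 0.5846 -0.0327  0.165 ]
 [ 0.579   0.0265  0.165 ]] hole [ 0.61815443 -0.01574711  0.165     ] knob [ 0.47229876 -0.33514078  0.157     ]
[302.77914254 232.0992511 ]
```

View pics/w0.png

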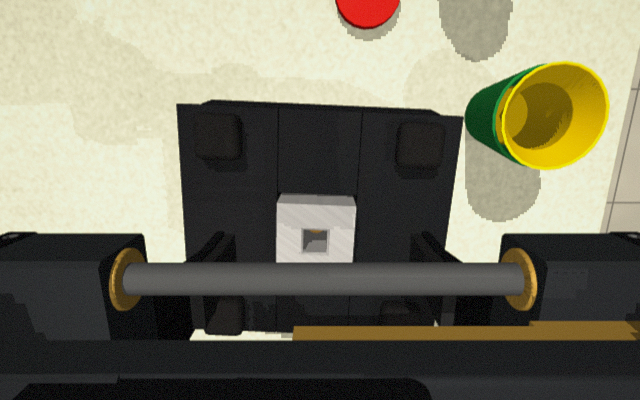

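The wrist picture shows the coupler, with the socket mouth centred near (315,240). Next I'll go above the gauge.

```bash
python3 - <<'E'
from h import *
c=viewer.calibration("wrist")
print("rim",pix2plane(c,(315,240.5),.165), "corners",[pix2plane(c,p,.165).round(4) for p in [(302,227),(329,227),(302,254),(329,254),(277,203),(355,203)]])
o=[np.pi,0,np.pi/2]
bot.move_linear([.60,-.05,.25],velocity=.25)
bot.move_to([.472,-.334,.25],o)
bot.dwell(.2)
c=viewer.calibration("wrist"); im=viewer.get_image("wrist"); cv2.imwrite("pics/w1.png",im)
import json; json.dump({k:np.array(v).tolist() for k,v in c.items()},open('c1.json','w'))
print(proj(c,(.472,-.334,.17)),bot.get_ee_pos(),bot.get_clock(),bot.get_ft_force())
E
```

```text
rim [ 0.62018649 -0.01602245  0.165     ] corners [array([ 0.6116, -0.0064,  0.165 ]), array([ 0.6296, -0.0064,  0.165 ]), array([ 0.6113, -0.0258,  0.165 ]), array([ 0.6296, -0.0258,  0.165 ]), array([0.5955, 0.0101, 0.165 ]), array([0.6465, 0.0101, 0.165 ])]
[320.68515191 198.68109681] [ 0.4726764  -0.33307336  0.24987914] 2.0667 [-1.03057811 -0.03490703 -0.63029865]
```

View pics/w1.png

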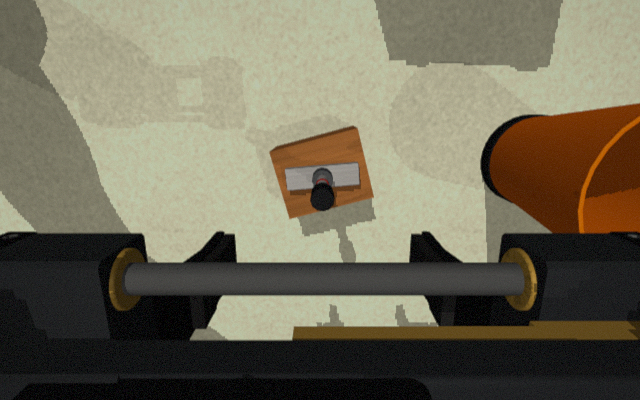

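```bash
python3 - <<'E'
from h import *
import json
c={k:np.array(v) for k,v in json.load(open('c1.json')).items()}
k=pix2plane(c,(322,198),.170); print("knob",k)
x,y=k[:2]
o=[np.pi,0,np.pi/2]
bot.move_linear([x,y,.1385],o,velocity=.15)
bot.grip(0.014); print(bot.get_gripper_width(),bot.get_grasp_force(),bot.get_ft_force())
bot.move_linear([x,y,.31],velocity=.2)
bot.dwell(.2);print(bot.get_gripper_width(),bot.get_ft_force())
bot.move_linear([.621,-.016,.31],o,velocity=.25)
bot.move_linear([.621,-.016,.27],o,velocity=.15)
bot.dwell(.4);print(bot.get_ee_pos(),bot.get_ft_force(),bot.get_clock())
a=viewer.get_image("wrist");b=viewer.get_image("side");s=viewer.get_image("scene")
cv2.imwrite("pics/s2.png",b)
d=viewer.calibration("side");u=proj(d,(.621,-.016,.2)).astype(int);print(u)
sc=viewer.calibration("scene");v=proj(sc,(.621,-.016,.2)).astype(int);print(v)
crop=lambda i,u,f:cv2.resize(i[u[1]-45:u[1]+45,u[0]-45:u[0]+45],(270,270),interpolation=cv2.INTER_CUBIC)
o=np.zeros((560,640,3),np.uint8);o[:280]=a[:280];o[285:555,:270]=crop(b,u,3);o[285:555,300:570]=crop(s,v,3)
cv2.imwrite("pics/c2.png",o)
E
```

```text
knob [ 0.47306758 -0.33342665  0.17      ]
0.014033627707905824 0.4026978090405464 [-0.9348451   1.07430289  1.44633769]
0.014203209603159173 [-0.10796018 -0.10822294 -0.53304097]
[ 0.62115678 -0.0159454   0.27042313] [-0.63578694  0.12331315  0.24941811] 7.8833
[331 155]
[311 183]
```

View pics/c2.png

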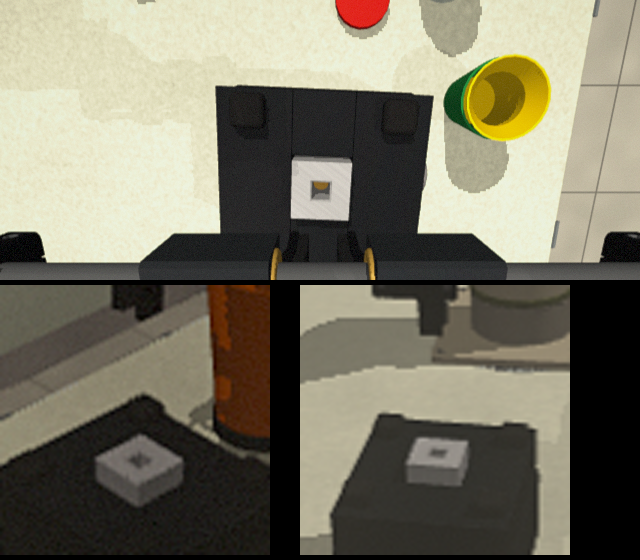

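The gripper closed to 14 mm, so it missed the knob. I'll check where the gauge is now.

```bash
python3 - <<'E'
from h import *
c=viewer.calibration("wrist");print("rim",pix2plane(c,(320.5,188.5),.165),[pix2plane(c,p,.165).round(4) for p in [(292,157),(352,157),(291,219),(351,220)]])
b=viewer.get_image("side");s=viewer.get_image("scene")
crop=lambda i,u:cv2.resize(i[u[1]-40:u[1]+40,u[0]-40:u[0]+40],(400,400),interpolation=cv2.INTER_CUBIC)
cv2.imwrite("pics/c3.png",np.hstack([crop(b,(448,165)),crop(s,(230,185))]))
E
```

```text
rim [ 0.61987334 -0.01452452  0.165     ] [array([0.5954, 0.0133, 0.165 ]), array([0.647 , 0.0132, 0.165 ]), array([ 0.5932, -0.0427,  0.165 ]), array([ 0.6473, -0.0437,  0.165 ])]
```

View pics/c3.png

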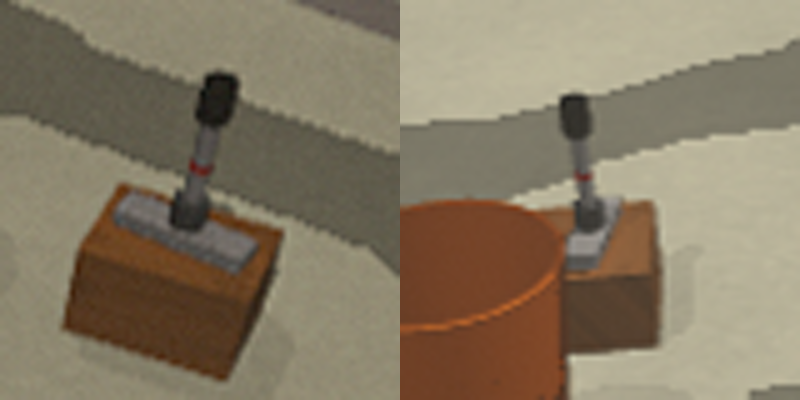

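```bash
python3 - <<'E'
from h import *
import json
from scipy.optimize import least_squares
c1={k:np.array(v) for k,v in json.load(open('c1.json')).items()}
d=viewer.calibration("side");s=viewer.calibration("scene")
f=lambda P:np.r_[proj(d,P)-(451.4,144.4),proj(s,P)-(225,168.2)]
r=least_squares(f,[.47,-.33,.157]);print(r.x,r.fun, proj(c1,r.x+[0,0,.013]))
o=[np.pi,0,np.pi/2]
bot.move_linear([.62,-.016,.31],velocity=.3)
bot.grip(.06)
bot.move_linear([.473,-.3335,.31],o,velocity=.3)
bot.move_linear([.473,-.3335,.1385],o,velocity=.2)
bot.dwell(.2);print(bot.get_ee_pos(),bot.get_tcp_rot(),bot.get_ft_force())
crop=lambda i,u:cv2.resize(i[u[1]-30:u[1]+30,u[0]-30:u[0]+30],(270,270),interpolation=cv2.INTER_CUBIC)
def snap():
    return np.vstack([crop(viewer.get_image("side"),(448,150)),crop(viewer.get_image("scene"),(228,172))])
A=snap()
bot.grip(.016);print(bot.get_gripper_width(),bot.get_grasp_force(),bot.get_ft_force())
bot.dwell(.3);print(bot.get_gripper_width(),bot.get_grasp_force(),bot.get_ft_force(),bot.get_clock())
cv2.imwrite("pics/c4.png",np.hstack([A,snap()]))
E
```

```text
[ 0.47120708 -0.33494461  0.15540827] [-0.22072328  0.31336049 -0.27624564 -0.39069343] [319.7245545 199.3065237]
[ 0.47352615 -0.3337801   0.13952168] [3.14010054e+00 8.09822469e-04 1.57084925e+00] [ 0.47723309 -0.80080297 -0.61081936]
0.01619813524355251 0.3383842622861266 [-0.62369314 -0.14870048  1.14273991]
0.015874009439253017 0.45890193432569504 [-1.20547257 -0.82346576 -0.31130318] 13.3333
```

View pics/c4.png

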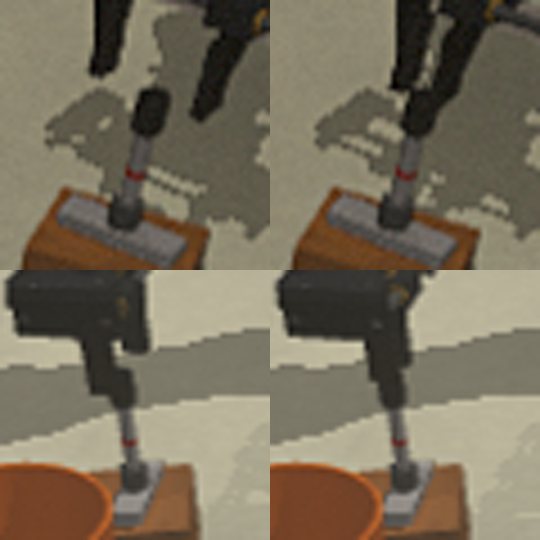

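```bash
python3 - <<'E'
from h import *
d=viewer.calibration("side");s=viewer.calibration("scene")
p=bot.get_ee_pos();print(p,bot.get_gripper_width(),bot.get_q())
for n,c,o in(("side",d,(418,120)),("scene",s,(198,142))):
    for P in [p,p+[.03,0,0],p-[.03,0,0],p+[0,0,.0187],np.array([.472,-.334,.157]),np.array([.472,-.334,.170]),np.array([.472,-.334,.144]),np.array([.472,-.334,.072])]:
        print(n,((proj(c,P)-o)*4.5).round(0))
E
```

```text
[ 0.47299086 -0.33353005  0.13852201] 0.01640596845361368 [ 0.41696801  0.26225689  0.13979502  1.66596952 -0.03850964  1.21603181
  0.56539448]
side [140. 134.]
side [ 98. 116.]
side [183. 153.]
side [146. 108.]
side [148. 109.]
side [152.  91.]
side [143. 127.]
side [120. 221.]
scene [124. 137.]
scene [111. 157.]
scene [137. 119.]
scene [121. 115.]
scene [121. 115.]
scene [119.  99.]
scene [123. 130.]
scene [135. 213.]
```

The side and scene pictures both put the real fingertips about 29 mm above the reported TCP, so they only reached the knob's top. I'll grip lower.

```bash
python3 - <<'E'
from h import *
o=[np.pi,0,np.pi/2]
bot.grip(.06)
bot.dwell(.1);
hit=bot.move_linear([.4725,-.334,.112],o,velocity=.08,stop_force=6)
print(hit,bot.get_ee_pos(),bot.get_ft_force())
if not hit:
    bot.grip(.012);print(bot.get_gripper_width(),bot.get_grasp_force())
    z0=bot.get_ee_pos()[2]
    if bot.get_gripper_width()>.017:
        bot.move_linear([.4725,-.334,.16],o,velocity=.15)
        bot.dwell(.2);print(bot.get_gripper_width(),bot.get_grasp_force(),bot.get_ft_force())
print(bot.get_clock(),z0)
S=viewer.get_image("side");cv2.imwrite("pics/s5.png",S)
E
```

```text
False [ 0.47216993 -0.33384058  0.11141776] [0.26765839 0.42818845 0.10960126]
0.018939554677678546 30.00011927448213
0.01912250913944289 29.99998128041625 [-0.27979039  1.12961318 -3.46019619]
16.4333 0.11203895821895135
```

```bash
python3 - <<'E'
from h import *
o=[np.pi,0,np.pi/2]
bot.move_linear([.4725,-.334,.262],o,velocity=.25)
bot.move_linear([.620,-.0150,.262],o,velocity=.22)
bot.move_linear([.620,-.0150,.234],o,velocity=.12)
bot.dwell(.4)
A=[viewer.get_image(n) for n in("side","scene")]
print(bot.get_ee_pos(),np.mean([bot.get_ft_force() for _ in range(20)],0),bot.get_clock())
hit=bot.move_linear([.620,-.0150,.2145],o,velocity=.015,stop_force=3)
print(hit,bot.get_ee_pos(),bot.get_ft_force(),bot.get_clock())
A+=[viewer.get_image(n) for n in("side","scene")]
crop=lambda i,u:cv2.resize(i[u[1]-35:u[1]+35,u[0]-35:u[0]+35],(300,300),interpolation=cv2.INTER_CUBIC)
cv2.imwrite("pics/c6.png",np.vstack([np.hstack([crop(A[0],(332,155)),crop(A[1],(312,180))]),np.hstack([crop(A[2],(332,155)),crop(A[3],(312,180))])]))
E
```

```text
[ 0.62007298 -0.01495869  0.23416201] [ 0.61482309 -0.18961469 -3.64968562] 19.675
True [ 0.61978843 -0.01502676  0.21626209] [2.30737273 0.26337609 0.56556837] 20.7167
```

```bash
python3 - <<'E'
from h import *
o=[np.pi,0,np.pi/2]
p0=bot.get_ee_pos()
hit=bot.move_linear([.620,-.0150,.2165-.0385],o,velocity=.012,stop_force=4.5)
print(hit,p0,bot.get_ee_pos(),np.mean([bot.get_ft_force() for _ in range(20)],0),bot.get_clock())
A=[viewer.get_image(n) for n in("side","scene","wrist")]
crop=lambda i,u:cv2.resize(i[u[1]-35:u[1]+35,u[0]-35:u[0]+35],(300,300),interpolation=cv2.INTER_CUBIC)
o=np.hstack([cv2.imread("pics/c6.png")[:300],]);
cv2.imwrite("pics/c7.png",np.vstack([o,np.hstack([crop(A[0],(332,155)),crop(A[1],(312,180))])]))
E
```

```text
True [ 0.61970089 -0.0150239   0.21595927] [ 0.61974524 -0.01504106  0.19017539] [-0.26938732 -0.40013345  3.9008169 ] 22.775
```

```bash
python3 - <<'E'
from h import *
import json
o=[np.pi,0,np.pi/2]
p=bot.get_ee_pos()
hit=bot.move_linear([p[0],p[1],p[2]-.0006],o,velocity=.01,stop_force=3)
bot.dwell(.1)
print(hit,bot.get_ee_pos(),np.mean([bot.get_ft_force() for _ in range(20)],0))
bot.grip(.055)
q=bot.get_ee_pos();bot.move_linear([q[0],q[1],.29],o,velocity=.2)
y=np.radians(23)
q=bot.solve_ik([.372,.322,.10],[np.pi,0,y]);print(q)
bot.move_linear([.45,.20,.27],o,velocity=.3)
bot.move_to([.372,.322,.10],[np.pi,0,y])
bot.dwell(.2)
c=viewer.calibration("wrist");w=viewer.get_image("wrist")
json.dump({k:np.array(v).tolist() for k,v in c.items()},open('c2.json','w'))
A=[viewer.get_image(n) for n in("side","scene")]
crop=lambda i,u:cv2.resize(i[u[1]-30:u[1]+30,u[0]-30:u[0]+30],(290,290),interpolation=cv2.INTER_CUBIC)
o=np.zeros((570,640,3),np.uint8);o[:280]=w[:280];o[280:,:290]=crop(A[0],(332,155));o[280:,300:590]=crop(A[1],(312,180))
cv2.imwrite("pics/c8.png",o);cv2.imwrite("pics/w8.png",w)
print(bot.get_ee_pos(),bot.get_clock(),proj(c,(.375,.326,.007)))
E
```

```text
False [ 0.61982867 -0.0150358   0.19011731] [-1.1624816  -0.03488042  6.2022232 ]
[-0.47467809  0.1372006  -0.35396774  1.90335344  0.05295278  1.11000649
 -2.01852105]
[0.37217111 0.32197751 0.10015135] 27.575 [319.55286939 189.10877083]
```

View pics/c8.png

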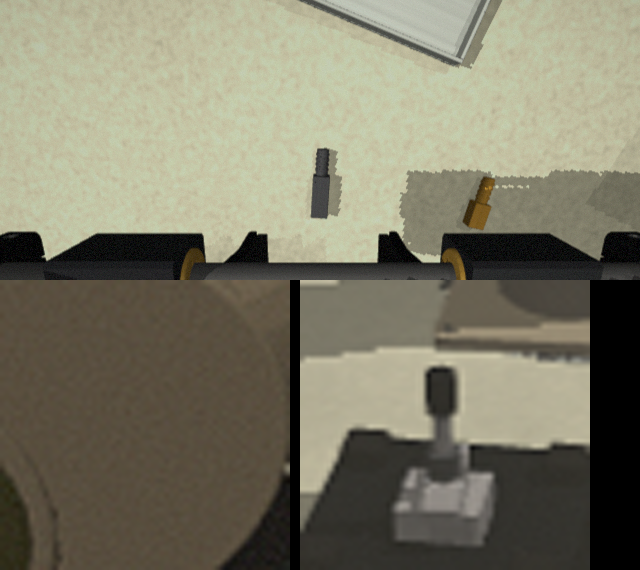

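The gauge stands with no red ring showing (rod about 26.5 mm), so I need the long stub. Its square part is centred near (320.5,197).

```bash
python3 - <<'E'
from h import *
import json
c={k:np.array(v) for k,v in json.load(open('c2.json')).items()}
a,b,m=pix2plane(c,(319.5,218),.012),pix2plane(c,(323,149),.007),pix2plane(c,(320.5,197),.014)
y=np.arctan2(*(b-a)[1::-1]);L=np.linalg.norm((b-a)[:2]);print(a,b,m,np.degrees(y),L)
u=np.array([np.cos(y),np.sin(y)])
g=m[:2]+.002*u
o=[np.pi,0,y]
bot.move_linear([*g,.03],o,velocity=.15)
hit=bot.move_linear([*g,-.033],o,velocity=.03,stop_force=5)
z=bot.get_ee_pos()[2];print(hit,z,bot.get_ft_force())
bot.move_linear([*g,z+.0025],o,velocity=.05)
bot.grip(.008);print(bot.get_gripper_width(),bot.get_grasp_force())
bot.move_linear([*g,z+.07],o,velocity=.2)
bot.dwell(.1);print(bot.get_gripper_width(),bot.get_grasp_force(),bot.get_ft_force(),bot.get_clock())
E
```

```text
[0.35284047 0.31667409 0.012     ] [0.4072672  0.33650713 0.007     ] [0.37062617 0.3232375  0.014     ] 20.021683588987653 0.057927699527101216
True -0.031238316696765932 [-1.25226914 -1.95231757  7.45316008]
0.013672964398750868 29.999581575393677
0.013860436469800372 29.999652206897736 [-0.74116671  0.02836417 -0.71601984] 31.6833
```

```bash
python3 - <<'E'
from h import *
o=[np.pi,0,np.radians(20)]
bot.move_linear([.570,.368,.045],o,velocity=.25)
hit=bot.move_linear([.570,.368,-.026],o,velocity=.06,stop_force=5)
print(hit,bot.get_ee_pos())
bot.grip(.035)
q=bot.get_ee_pos();bot.move_linear([q[0],q[1],.12],o,velocity=.2)
bot.move_linear([.45,.38,.25],o,velocity=.3)
bot.dwell(.2)
A=[viewer.get_image(n) for n in("side","scene")]
o=np.vstack([A[0][120:380,:],cv2.resize(A[1][140:270,260:480],(528,312),interpolation=cv2.INTER_CUBIC).copy() if 0 else cv2.copyMakeBorder(cv2.resize(A[1][140:270,260:480],(528,312),interpolation=cv2.INTER_CUBIC),0,0,0,112,cv2.BORDER_CONSTANT)])
cv2.imwrite("pics/c9.png",o);print(bot.get_gripper_width(),bot.get_clock())
E
```

```text
True [ 0.56966247  0.36781788 -0.02565954]
0.03484879710697817 36.4
```

View pics/c9.png

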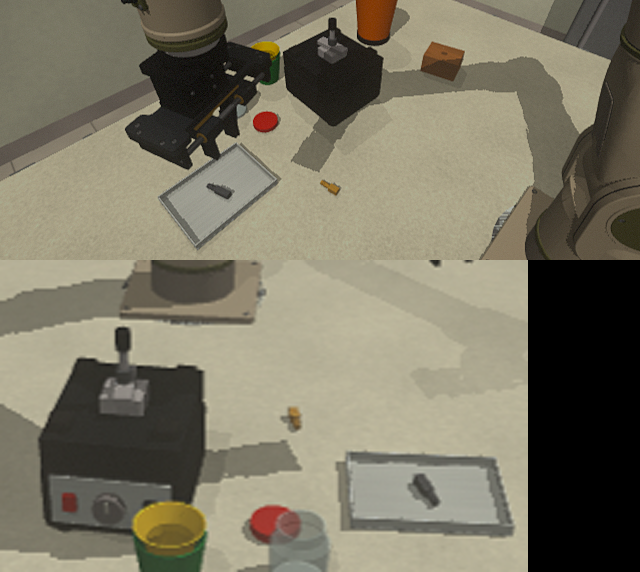

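The picture shows the long stub lying in the tray, the gauge standing on the rim and the short stub untouched.

```bash
python3 -c "
from station import bot
print(bot.hand_in())"
```

```text
the job is handed in; nothing more can be done
None
```

The job is handed in: the gauge stands on the rim with its rod bottomed about 26 mm down, making the socket roughly 38 mm deep; the ring is in the sleeve, so the long dark stub is in the tray.

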